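# Draw the bolt and hold the rod oven's lid half open

### The arm

A 6-joint arm with a two-finger parallel gripper is mounted at the origin on the work surface. World frame = base frame: x ahead of the robot, y to its left, z up, the work surface at z = 0. Lengths are in m, angles in rad, forces in N, time in s.
With the tool pointing down it reaches from about 0.325 to 0.875 m from the base axis. Payload 4.4 kg.
Tool frame: the origin (TCP) lies where the fingers leave the gripper's body, on its centre line; the fingertips stand 73 mm ahead of it and the grasp point (between the pads) lies 54 mm ahead of it; y points along the fingers, z is the direction in which the jaws open and shut, and the axes are right-handed (so a half turn about y gives the same grasp; the last joint's range is limited). The gripper opens to 85 mm and grips with 20 to 120 N. Pads are 22 mm wide; open, the fingers measure 114 mm over their backs; the gripper's body (76 mm by 85 mm) begins 54 mm behind the grasp point. The pads swing forward as they close: fully open they stand 13 mm farther back than shut.
Start: joints at [-1.375, 0.207, 1.542, -0, 1.393, -0.15], TCP at [0.195, -0.541, 0.304] pointing down, gripper open.
Joint ranges: [-2.73, 2.73], [-0.86, 2.22], [0.23, 2.46], [-1.11, 4.25], [0.08, 2.63], [-2.82, 2.82]. Speed limits (rad/s): [2.79, 2.79, 3.14, 3.14, 3.14, 3.14].

### API

Orientations are given as a unit quaternion [w, x, y, z].
In Python, from plant import manip, capture, camera_params, finder gives the robot as it stands.
- The arm moves only by the tool move_arm, never from a script. Its argument "commands" is a list of rows, each a list of 3 entries, a list of its own where there are three numbers: the shift along the tool's x, y, z in mm, then the turn, a rotation vector about the tool's x, y, z in degrees, then the closure, from -1 (fully open) to 1 (shut), so that 0 is half open. A call has 1 to 10 rows; each row is the pose to reach, as a shift and turn from the pose measured when the call began, along the tool's axes at that moment; what a row does not reach only later rows make up. A row lasts 1/8 s, in which the tool goes at most 62.5 mm and 10.7 degrees, less where a joint would pass 70% of its speed; a pose out of reach is approached as far as the arm can. A call with a gripper value outside its range is refused whole. The fingers move at their own pace and stop on an object; the grip force is fixed at half the most. Time passes only in rows, so rows that repeat a pose let the fingers close. It gives the time, the measured TCP pose, the force and the opening at its end, in the units of the state.
- manip.sense(): the state, without advancing time (a new reading comes with each control period).
- capture(name): name is "side" or "top" or "wrist"; returns (picture, depth): 400x640x3 uint8, red, green, blue; 400x640 float32, m along the optical axis (not along the pixel's ray), 0 where there is no reading.
- camera_params(name): a dict with "mtx" (3x3 intrinsics, pixels), "rvec" (rotation vector, rad) and "tvec" (3), from world to camera coordinates, as OpenCV has them. Camera axes: x right, y down, z forward; pixel columns grow to the right and rows downward; lengths in m; the calibration is good to about 2 mm. A picture is of the moment at which its call begins: read the wrist's pose just before it. camera_params takes no time and is no camera call; for the wrist camera it gives the pose at the moment of the call.
- manip.sign_off(): hands the job in, once; it reports no verdict.
Trained networks look in the newest picture that a camera, given by its name, has taken for a name from the list of things; names that differ only in an ending like _2 or _b are one class to them, and where a whole thing is asked for, a point or a joint stands for the part that bears it (a point fixed in the world has none). Each returns a list of dicts, best first, with "confidence" (0 to 1); they miss things now and then, are a little off and sometimes report something else, mostly with a low value. They report only what shows in the picture. A call takes as long as a camera call.
- finder.look_for(thing, camera): "extent" ([left, top, right, bottom] in pixels, round what is visible of it).
- finder.trace(thing, camera): "pixels" (400x640 bool, what is visible of it) and "extent" ([left, top, right, bottom] in pixels, round what is visible of it).
The state is a dict: "clock": time; "q": joint angles; "qvel": joint speeds; "joint_torque": joint torques, N m; "eef_pos": TCP position; "tool_rot": TCP orientation; "force": force on the tool from outside, world axes, zero at the start; "moment": the same for the moment, N m; "gripper_width": finger opening in m.
Only numpy, scipy, OpenCV 4.12 (cv2) and the standard library are available. Lean on these libraries where they do the work, as an engineer would, in place of code of your own. Each camera call takes 0.05 s, during which the arm holds its last target. There are 200 camera calls.

### The job

The welder needs a fresh rod from the electrode oven: draw its bolt right back to the stop, then lift the lid and hold it half open, at 50 degrees from shut; never let it go wider than 65 degrees, so that the oven keeps its heat. The lid falls shut by itself, so finish while still holding it at that angle. Leave the tools and the beam offcut lying round the oven where they are.

Things in the scene. Friction and masses are not known exactly. Their poses are not given: they have to be found in the camera images.
- oven: Chest-type electrode oven, grey-blue steel, fixed to the bench: 200 mm deep (x), 540 long (y), 172 high, lid shut. Origin: centre of its underside; x runs from its front (dials) to the hinge side, y along it to the control end, z up; yaw within 0.3 rad. The lid covers y = -270 to 137 mm; the control end (y = 140 to 270) is fixed, its top level with the lid's, and carries the bolt.
- bolt_knob (a point): Middle of the bolt's upright black round knob, 18 mm diameter, from 24 to 50 mm above the oven's top; this point is 210 mm above the bench. It slides along the oven's +y, away from the lid, in an open steel channel 24 mm wide and 20 mm high. In the oven's frame: x = -55 mm; y = 176 mm fully shot, 221 mm at the stop.
- bolt (a joint): Travel of the bolt (m): 0 fully shot, 0.045 drawn back to the stop. It starts at 0 to 0.008. The 12 mm rod reaches over the lid and holds it down until the travel exceeds about 0.031. About 2 N of friction; it stays where it is left.
- lid_handle (a point): Middle of the lid's handle: round steel bar, 12 mm diameter, 124 mm long along the oven's y between two posts, its axis 40 mm above the lid's top. It is 164 mm in front of the hinge line and 64.5 mm above it with the lid shut: at opening a, oven x = 104 - 164 cos(a) + 64.5 sin(a), height = 148 + 164 sin(a) + 64.5 cos(a) mm (212 shut, 315 at 50 degrees).
- lid_hinge (a point): Point of the hinge line level with the middle of the handle, fixed to the oven at (104, -66.5, 148) mm in its frame. The hinge line runs along the oven's y at the side away from the robot; the front edge of the lid rises.
- lid (a joint): Opening angle of the lid (rad): 0 shut, 0.873 = 50 degrees, stop at 1.75. The lid (200 x 407 x 24 mm, 0.5 to 0.9 kg) swings freely and falls shut when let go.
- chipping_hammer: Loose chipping hammer, 218 mm long along its x, head 143 mm across, 30 mm high, lying beyond the oven's control end; to be left alone. Origin on the bench under the shaft just behind the head.
- wire_brush: Loose wooden wire brush, 285 mm long along its x, 38 mm high, lying behind the oven; to be left alone. Origin on the bench under its middle.
- beam_offcut: Loose offcut of steel H-beam standing on its cut end, 100 x 100 mm, 60 mm high, beyond the end of the oven that has no bolt; to be left alone. Origin: centre of its underside.

How it is judged:
By the outcome, as a careful person would: the job done as asked, in the order asked, and still so for the second after the job is handed in, while the arm keeps its last pose, push and grip.
It also fails if it takes over 43 s, if anything falls off the work surface, if the arm or the gripper's body presses on something with over 40 N, if the wrist force passes 120 N, or if a joint passes its speed limit or range.

## Working session

There is one attempt and no reset: what is moved stays moved. The work goes in short steps, Python scripts to look and compute and a tool call to move; the robot and the scene stay as the last step left them, time stands still between calls to the robot, and variables do not carry over. Pictures are saved under pics/ and viewed, about 8 in all and at most 12, crops included, and the job is handed in when it is done.

Besides the shell and the picture viewer there is one more tool, called after "Emit:" as name([rows], argument=value, ...), one row to a line, values as JSON. move_arm: Moves the arm, as the interface text tells. Its arguments: {"type":"object","properties":{"commands":{"type":"array"}},"required":["commands"]}

```bash
mkdir -p pics; cat > h.py <<'E'
import numpy as np, cv2
from plant import manip, capture, camera_params, finder
def cam(n):
    p=camera_params(n); R=cv2.Rodrigues(np.array(p["rvec"],float))[0]; return np.array(p["mtx"]),R,np.array(p["tvec"],float).ravel()
def unproj(n,u,v,d,c=None):
    K,R,t=c or cam(n); u,v,d=map(np.asarray,(u,v,d))
    P=np.stack([(u-K[0,2])/K[0,0]*d,(v-K[1,2])/K[1,1]*d,d],-1); return (P-t)@R
def cloud(n,dep,c=None):
    v,u=np.mgrid[:400,:640]; return unproj(n,u,v,dep,c)
E
python3 - <<'E'
from h import *
s=manip.sense(); print({k:np.round(v,3) for k,v in s.items()})
ims=[]
for n in("top","side"):
    im,d=capture(n); np.save(n+"_d.npy",d); 
    print(n,cam(n)[2],-cam(n)[1].T@cam(n)[2])
    P=cloud(n,d)
    for th in("oven","bolt_knob","lid_handle","beam_offcut","chipping_hammer","wire_brush"):
        for r in finder.trace(th,n)[:2]:
            m=r["pixels"]&(d>0)
            print(th,round(r["confidence"],2),np.round(r["extent"]),np.round(np.median(P[m],0),3) if m.any() else None, np.round(np.percentile(P[m],[2,98],axis=0),3).tolist() if m.any() else None)
    ims.append(im)
cv2.imwrite("pics/a.png",cv2.cvtColor(np.vstack([cv2.resize(i,(480,300)) for i in ims]),cv2.COLOR_RGB2BGR))
E
```

```text
{'clock': np.float64(0.0), 'q': array([-1.375,  0.207,  1.543,  0.   ,  1.393, -0.151]), 'qvel': array([ 0.002, -0.001, -0.002, -0.   ,  0.001,  0.002]), 'joint_torque': array([-1.0000e-03, -3.8304e+01, -2.9160e+01, -0.0000e+00,  1.1000e-02,
        0.0000e+00]), 'eef_pos': array([ 0.195, -0.54 ,  0.303]), 'tool_rot': array([ 0.122, -0.122,  0.697, -0.696]), 'force': array([-0.617,  0.435,  0.438]), 'moment': array([ 0.025,  0.026, -0.025]), 'gripper_width': np.float64(0.085)}
top [-0.02217362  0.58852997  1.32766173] [0.41014689 0.0230979  1.3931227 ]
oven 0.72 [256. 158. 448. 249.] [ 0.587 -0.11   0.173] [[0.469, -0.378, 0.107], [0.706, 0.15, 0.196]]
oven 0.66 [449. 194. 493. 235.] [ 0.58  -0.531  0.044] [[0.516, -0.588, -0.002], [0.644, -0.46, 0.064]]
bolt_knob 0.63 [288. 220. 313. 228.] [0.51  0.053 0.193] [[0.504, 0.01, 0.183], [0.517, 0.075, 0.226]]
lid_handle 0.98 [305. 156. 450. 241.] [ 0.6   -0.18   0.173] [[0.492, -0.378, 0.165], [0.713, 0.013, 0.212]]
beam_offcut 0.8 [449. 193. 496. 235.] [ 0.579 -0.527  0.044] [[0.514, -0.588, -0.0], [0.642, -0.46, 0.064]]
beam_offcut 0.5
[... 651 characters left out ...]
0.036] [[0.743, -0.164, 0.007], [0.781, 0.107, 0.043]]
bolt_knob 0.57 [295. 171. 301. 178.] [0.508 0.045 0.21 ] [[0.5, 0.039, 0.185], [0.517, 0.075, 0.225]]
lid_handle 0.81 [287. 183. 381. 298.] [ 0.601 -0.223  0.173] [[0.491, -0.387, 0.155], [0.714, 0.008, 0.203]]
beam_offcut 0.57 [300. 337. 354. 394.] [ 0.576 -0.525  0.045] [[0.512, -0.593, 0.001], [0.637, -0.465, 0.064]]
chipping_hammer 0.69 [293. 172. 302. 184.] [0.508 0.044 0.211] [[0.501, 0.039, 0.185], [0.517, 0.057, 0.225]]
wire_brush 0.69 [363. 190. 382. 255.] [ 0.763 -0.032  0.037] [[0.743, -0.164, 0.014], [0.782, 0.102, 0.043]]
wire_brush 0.18 [254. 174. 280. 186.] [0.389 0.212 0.026] [[0.342, 0.193, 0.014], [0.435, 0.235, 0.034]]
```

View pics/a.png

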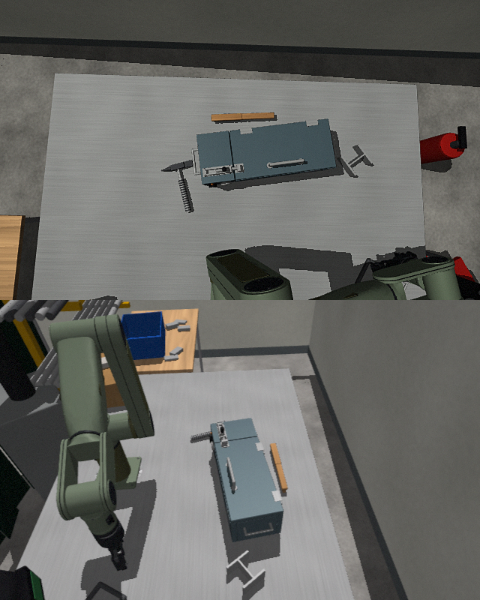

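```bash
python3 - <<'E'
from h import *
Q=[]
for n in("top","side"):
    P=cloud(n,np.load(n+"_d.npy")).reshape(-1,3)
    P=P[(P[:,0]>.4)&(P[:,0]<.8)&(P[:,1]>-.48)&(P[:,1]<.25)]
    T=P[(P[:,2]>.163)&(P[:,2]<.182)]; H=P[(P[:,2]>.196)&(P[:,2]<.235)]
    print(n,len(T),len(H),"topz",np.median(T[:,2]))
    r=cv2.minAreaRect(T[:,:2].astype(np.float32)*1000); print(r)
    h=H[H[:,1]<-0.04]; k=H[H[:,1]>0.0]
    if len(h)>5: 
        c=h[:,:2].mean(0); vx,vy,x0,y0=cv2.fitLine(h[:,:2].astype(np.float32),cv2.DIST_L2,0,.01,.01).ravel(); print("handle",c,h.min(0),h.max(0),"yaw",np.arctan2(-vx*np.sign(vy),abs(vy)),np.median(h[:,2]))
    print("knob",k[np.argsort(k[:,1])].round(3).tolist()[:40])
    c=cam(n)
    # refine yaw with front/back edges
    yaw0=0.1
im,d=capture("top"); im2,_=capture("side")
a=cv2.resize(im[145:260,240:460],(770,402),interpolation=cv2.INTER_CUBIC)
cv2.imwrite("pics/b.png",cv2.cvtColor(a,cv2.COLOR_RGB2BGR))
E
```

```text
top 11357 252 topz 0.1726050586846289
((594.5848388671875, -115.9769287109375), (208.55682373046875, 540.3519287109375), 8.750043869018555)
handle [ 0.54239595 -0.18876287] [ 0.52788528 -0.25727252  0.19629748] [ 0.55650195 -0.12418737  0.2232489 ] yaw 0.15234813 0.2175121826183375
knob [[0.516, 0.028, 0.196], [0.508, 0.042, 0.22], [0.511, 0.042, 0.224], [0.514, 0.042, 0.221], [0.507, 0.042, 0.2], [0.505, 0.045, 0.22], [0.508, 0.045, 0.22], [0.511, 0.045, 0.223], [0.514, 0.045, 0.223], [0.504, 0.045, 0.201], [0.516, 0.045, 0.222], [0.505, 0.048, 0.22], [0.503, 0.048, 0.211], [0.508, 0.048, 0.218], [0.513, 0.048, 0.225], [0.511, 0.048, 0.219], [0.516, 0.048, 0.223], [0.519, 0.048, 0.223], [0.504, 0.05, 0.228], [0.508, 0.05, 0.224], [0.51, 0.05, 0.226], [0.503, 0.051, 0.211], [0.513, 0.051, 0.224], [0.519, 0.051, 0.221], [0.505, 0.053, 0.223], [0.508, 0.053, 0.219], [0.511, 0.053, 0.221], [0.513, 0.053, 0.223], [0.516, 0.054, 0.22], [0.504, 0.054, 0.2], [0.51, 0.056, 0.223], [0.508, 0.056, 0.219], [0.506, 0.056, 0.208], [0.514, 0.056, 0.217], [0.516, 0.056, 0.218]]
side 8223 228 topz 0
[... 477 characters left out ...]
.041, 0.211], [0.504, 0.041, 0.202], [0.508, 0.041, 0.211], [0.51, 0.042, 0.197], [0.512, 0.042, 0.224], [0.507, 0.042, 0.205], [0.511, 0.042, 0.21], [0.514, 0.042, 0.214], [0.508, 0.044, 0.213], [0.511, 0.044, 0.217], [0.502, 0.044, 0.222], [0.514, 0.044, 0.203], [0.511, 0.044, 0.212], [0.505, 0.044, 0.222], [0.508, 0.044, 0.221], [0.505, 0.045, 0.226], [0.504, 0.045, 0.203], [0.51, 0.045, 0.202], [0.512, 0.045, 0.225], [0.504, 0.045, 0.212], [0.502, 0.046, 0.225], [0.501, 0.046, 0.211], [0.501, 0.047, 0.215], [0.517, 0.047, 0.205], [0.515, 0.048, 0.218], [0.515, 0.048, 0.222], [0.508, 0.048, 0.223], [0.501, 0.048, 0.205], [0.517, 0.049, 0.198], [0.518, 0.049, 0.208], [0.512, 0.051, 0.224]]
```

View pics/b.png

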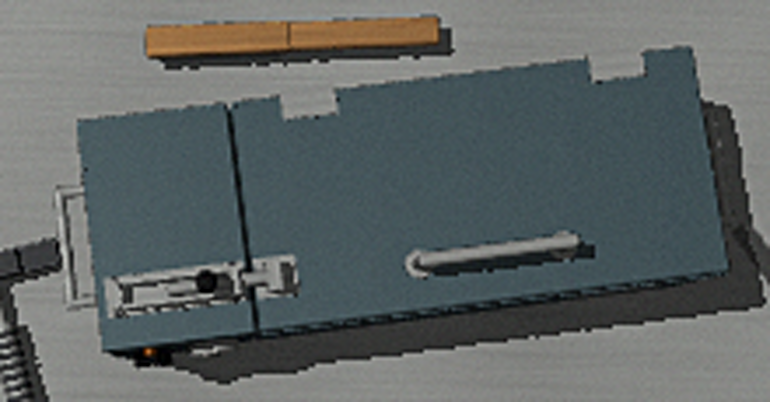

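```bash
cat >> h.py <<'E'
from scipy.spatial.transform import Rotation as Ro
YAW=.152; O=np.array([.5915,-.116,0]); B=Ro.from_euler('z',YAW)
def ow(p): return O+B.apply(np.array(p)/1000)     # oven mm -> world m
def wo(p): return B.inv().apply(np.array(p)-O)*1000
def cur():
    s=manip.sense(); w=s["tool_rot"]; return s,np.array(s["eef_pos"]),Ro.from_quat([w[1],w[2],w[3],w[0]])
def tool(tilt,sgn):  # tool y down, leaning towards oven +x by tilt deg; tool z = sgn*oven x
    t=np.radians(tilt); y=np.array([np.sin(t),0,-np.cos(t)]); z=sgn*np.array([np.cos(t),0,np.sin(t)])
    return B*Ro.from_matrix(np.stack([np.cross(y,z),y,z],1))
def goal(grasp_oven,tilt,sgn,reach=54):
    s,p,R=cur(); G=tool(tilt,sgn); t=ow(grasp_oven)-G.as_matrix()[:,1]*reach/1000
    print("tgt tcp",t.round(3),"shift",(R.inv().apply(t-p)*1000).round(1),"turn",(R.inv()*G).as_rotvec(degrees=True).round(1))
E
python3 - <<'E'
from h import *
s,p,R=cur(); print(R.as_matrix().round(2))
print(wo([.510,.0485,.21]),wo([.5418,-.191,.2125]))
for sg in(1,-1):
    goal([-55,177,300],0,sg); goal([-55,177,217],0,sg)
E
```

```text
[[-0.94  0.    0.34]
 [-0.34 -0.   -0.94]
 [ 0.   -1.    0.  ]]
[-55.65249419 174.94370492 210.        ] [-60.48312323 -66.60992272 212.5       ]
tgt tcp [0.51  0.051 0.354] shift [-497.2  -50.1 -449.2] turn [ -0.  -78.8   0. ]
tgt tcp [0.51  0.051 0.271] shift [-497.2   32.9 -449.2] turn [ -0.  -78.8   0. ]
tgt tcp [0.51  0.051 0.354] shift [-497.2  -50.1 -449.2] turn [ -0.  101.2  -0. ]
tgt tcp [0.51  0.051 0.271] shift [-497.2   32.9 -449.2] turn [ -0.  101.2  -0. ]
```

Emit:
move_arm([
  [[-45, -15, -41], [0, -7, 0], -1],
  [[-90, -30, -82], [0, -14, 0], -1],
  [[-135, -45, -123], [0, -21, 0], -1],
  [[-180, -50, -164], [0, -28, 0], -1],
  [[-225, -50, -205], [0, -35, 0], -1],
  [[-270, -50, -246], [0, -43, 0], -1],
  [[-315, -50, -287], [0, -51, 0], -1],
  [[-360, -50, -328], [0, -59, 0], -1],
  [[-405, -50, -369], [0, -67, 0], -1],
  [[-450, -50, -410], [0, -74, 0], -1],
])

```text
clock: 2.05
eef_pos: [0.48, -0.0003, 0.3543]
tool_rot: [0.518, -0.517, 0.481, -0.482]
force: [0.5, -1.2, 0.0]
gripper_width: 0.0856
```

```bash
python3 - <<'E'
from h import *
im,d=capture("wrist"); P=cloud("wrist",d); s,p,R=cur(); print(p.round(3),s["clock"],s["q"].round(2))
goal([-55,177,217],0,1)
m=(P[...,2]>.205)&(P[...,2]<.235)&(P[...,0]>.4)
Q=P[m]; o=np.array([wo(x) for x in Q]); k=o[(o[:,1]>140)&(o[:,1]<240)&(abs(o[:,0]+55)<40)]
print(len(k)); 
if len(k): print("knob",k.min(0).round(1),k.max(0).round(1),k.mean(0).round(1))
cv2.imwrite("pics/c.png",cv2.cvtColor(im,cv2.COLOR_RGB2BGR))
E
```

```text
[0.482 0.006 0.354] 2.1 [-0.17 -0.03  1.7   0.01  1.48 -0.25]
tgt tcp [0.51  0.051 0.271] shift [-41.7  83.7  31.4] turn [-0.3 -4.1 -0.3]
712
knob [-62.4 175.  205.1] [-44.4 192.9 224.4] [-54.5 184.9 220.4]
```

View pics/c.png

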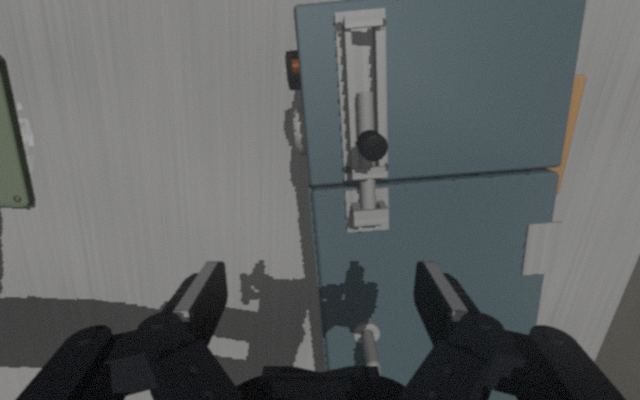

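Emit:
move_arm([
  [[-42, 15, 31], [0, -4, 0], -0.6],
  [[-42, 30, 31], [0, -4, 0], -0.6],
  [[-42, 30, 31], [0, -4, 0], -0.6],
  [[-42, 30, 31], [0, -4, 0], -0.6],
])

```text
clock: 2.6
eef_pos: [0.5094, 0.0494, 0.325]
tool_rot: [0.538, -0.533, 0.462, -0.461]
force: [0.2, -0.1, 0.4]
gripper_width: 0.0685
```

```bash
python3 - <<'E'
from h import *
c=cam("wrist"); im,d=capture("wrist"); P=cloud("wrist",d,c); s,p,R=cur(); print(p.round(3),s["clock"],s["gripper_width"])
m=(P[...,2]>.205)&(P[...,2]<.235)&(P[...,0]>.4)
Q=P[m]; o=np.array([wo(x) for x in Q]); k=o[(o[:,1]>140)&(o[:,1]<240)&(abs(o[:,0]+55)<30)]
print(len(k)); 
if len(k): print("knob",k.min(0).round(1),k.max(0).round(1),k.mean(0).round(1))
goal([-55,178,217],0,1)
E
```

```text
[0.51  0.049 0.325] 2.65 0.06840338190734141
875
knob [-65.5 168.7 205.1] [-47.6 185.8 223.4] [-56.6 179.3 218.9]
tgt tcp [0.51  0.052 0.271] shift [-1.9 54.4  0.6] turn [-0.3 -0.2 -0.3]
```

Emit:
move_arm([
  [[-2, 25, 0], [0, 0, 0], -0.6],
  [[-2, 50, 0], [0, 0, 0], -0.6],
  [[-2, 54, 0], [0, 0, 0], -0.6],
  [[-2, 54, 0], [0, 0, 0], 0.3],
  [[-2, 54, 0], [0, 0, 0], 1],
  [[-2, 54, 0], [0, 0, 0], 1],
  [[-2, 54, 0], [0, 0, 0], 1],
  [[-2, 54, 0], [0, 0, 0], 1],
])

```text
clock: 3.65
eef_pos: [0.5095, 0.0514, 0.273]
tool_rot: [0.538, -0.533, 0.461, -0.462]
force: [-4.1, -0.5, 5.0]
gripper_width: 0.016
```

Emit:
move_arm([
  [[-8, 0, 0], [0, 0, 0], 1],
  [[-16, 0, 0], [0, 0, 0], 1],
  [[-24, 0, 0], [0, 0, 0], 1],
  [[-32, 0, 0], [0, 0, 0], 1],
  [[-39, 0, 0], [0, 0, 0], 1],
  [[-43, 0, 0], [0, 0, 0], 1],
  [[-46, 0, 0], [0, 0, 0], 1],
  [[-46, 0, 0], [0, 0, 0], 1],
])

```text
clock: 4.65
eef_pos: [0.5027, 0.096, 0.2731]
tool_rot: [0.538, -0.534, 0.461, -0.462]
force: [-0.7, -5.1, -1.1]
gripper_width: 0.0155
```

```bash
python3 - <<'E'
from h import *
s,p,R=cur(); print(wo(p),s["force"],s["gripper_width"])
E
```

```text
[-55.68894249 223.02466258 273.08854278] [-0.70290003 -5.06203785 -1.06964284] 0.015527695714074969
```

Emit:
move_arm([
  [[-3, 0, 0], [0, 0, 0], 1],
  [[-5, 0, 0], [0, 0, 0], 1],
  [[-5, 0, 0], [0, 0, 0], 1],
])

```text
clock: 5.03
eef_pos: [0.5026, 0.0969, 0.273]
tool_rot: [-0.535, 0.536, -0.458, 0.465]
force: [0.1, -14.8, -2.8]
gripper_width: 0.016
```

```bash
python3 - <<'E'
from h import *
s,p,R=cur(); print(wo(p),s["force"],s["gripper_width"])
E
```

```text
[-55.65910814 223.93105347 273.01957342] [  0.12961385 -14.78252529  -2.79685164] 0.015965052161770518
```

Emit:
move_arm([
  [[0, 0, 0], [0, 0, 0], -0.2],
  [[0, 0, 0], [0, 0, 0], -0.5],
  [[0, 0, 0], [0, 0, 0], -0.6],
  [[0, -40, 0], [0, 0, 0], -0.6],
  [[0, -90, 0], [0, 0, 0], -0.6],
  [[0, -90, 0], [0, 0, 0], -0.6],
  [[0, -90, 0], [0, 0, 0], -0.6],
])

```text
clock: 5.9
eef_pos: [0.5019, 0.098, 0.3629]
tool_rot: [-0.535, 0.536, -0.458, 0.465]
force: [0.2, -0.7, -0.5]
gripper_width: 0.068
```

```bash
python3 - <<'E'
from h import *
c=cam("wrist"); im,d=capture("wrist"); P=cloud("wrist",d,c); s,p,R=cur(); print(p.round(3),s["clock"],s["gripper_width"])
m=(P[...,2]>.205)&(P[...,2]<.235)&(P[...,0]>.4)
o=np.array([wo(x) for x in P[m]]); k=o[(o[:,1]>140)&(o[:,1]<260)&(abs(o[:,0]+55)<30)]
print("knob",k.min(0).round(1),k.max(0).round(1),k.mean(0).round(1))
cv2.imwrite("pics/d.png",cv2.cvtColor(im,cv2.COLOR_RGB2BGR))
for t in(0,30): goal([-60,-66.5,280],t,1); goal([-60,-66.5,212],t,1)
E
```

```text
[0.501 0.098 0.362] 5.95 0.06869714301196725
knob [-65.5 213.3 205. ] [-47.6 230.6 223.4] [-56.6 223.9 219.2]
tgt tcp [ 0.542 -0.191  0.334] shift [291.3  30.1  -2.5] turn [-0.2 -0.2  0.4]
tgt tcp [ 0.542 -0.191  0.266] shift [290.8  98.1  -2.7] turn [-0.2 -0.2  0.4]
tgt tcp [ 0.516 -0.195  0.327] shift [291.4  37.3 -29.5] turn [29.8 -0.1  0.5]
tgt tcp [ 0.516 -0.195  0.259] shift [290.8 105.3 -29.7] turn [29.8 -0.1  0.5]
```

View pics/d.png

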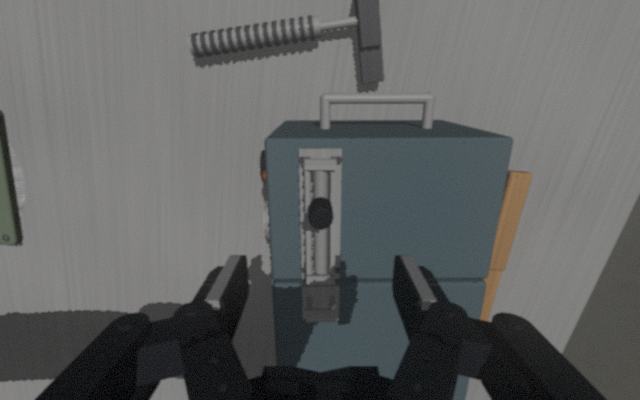

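```bash
python3 - <<'E'
from h import *
goal([-60,-66.5,290],20,1); goal([-60,-66.5,215],20,1)
E
```

```text
tgt tcp [ 0.524 -0.194  0.341] shift [291.4  23.3 -21. ] turn [19.8 -0.1  0.5]
tgt tcp [ 0.524 -0.194  0.266] shift [290.9  98.3 -21.2] turn [19.8 -0.1  0.5]
```

Emit:
move_arm([
  [[50, 5, -3], [4, 0, 0], -0.4],
  [[100, 10, -7], [8, 0, 0], -0.2],
  [[150, 15, -11], [12, 0, 0], 0],
  [[200, 20, -15], [16, 0, 0], 0],
  [[250, 25, -20], [20, 0, 0], 0],
  [[291, 25, -21], [20, 0, 0], 0],
  [[291, 25, -21], [20, 0, 0], 0],
  [[291, 25, -21], [20, 0, 0], 0],
])

```text
clock: 6.95
eef_pos: [0.5233, -0.1925, 0.3374]
tool_rot: [0.62, -0.436, 0.373, -0.536]
force: [0.2, 0.5, 0.2]
gripper_width: 0.043
```

```bash
python3 - <<'E'
from h import *
c=cam("wrist"); im,d=capture("wrist"); P=cloud("wrist",d,c); s,p,R=cur(); print(p.round(3),s["clock"],s["gripper_width"])
m=(P[...,2]>.205)&(P[...,2]<.235)&(P[...,0]>.4)
o=np.array([wo(x) for x in P[m]]); k=o[(o[:,1]>-160)&(o[:,1]<30)&(abs(o[:,0]+60)<25)]
print("handle",k.min(0).round(1),k.max(0).round(1),k.mean(0).round(1))
cv2.imwrite("pics/e.png",cv2.cvtColor(im,cv2.COLOR_RGB2BGR))
goal([-60,-66.5,215],20,1)
E
```

```text
[ 0.524 -0.192  0.338] 7.0 0.042624882525604646
handle [ -67.8 -131.6  205.1] [-55.4   1.9 220. ] [-62.5 -56.4 216.9]
tgt tcp [ 0.524 -0.194  0.266] shift [  1.2  67.8 -24.5] turn [-0.1 -0.   0.3]
```

View pics/e.png

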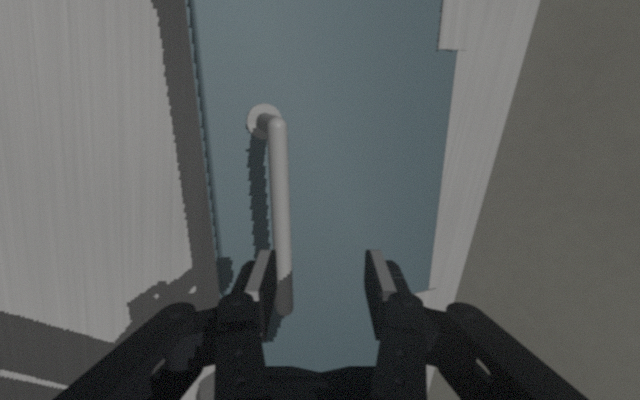

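Emit:
move_arm([
  [[1, 25, -9], [0, 0, 0], 0],
  [[1, 50, -18], [0, 0, 0], 0],
  [[1, 68, -25], [0, 0, 0], 0],
  [[1, 68, -25], [0, 0, 0], 0],
  [[1, 68, -25], [0, 0, 0], 1],
  [[1, 68, -25], [0, 0, 0], 1],
  [[1, 68, -25], [0, 0, 0], 1],
  [[1, 68, -25], [0, 0, 0], 1],
  [[1, 68, -25], [0, 0, 0], 1],
])

```text
clock: 8.12
eef_pos: [0.5227, -0.1936, 0.2663]
tool_rot: [0.62, -0.437, 0.372, -0.535]
force: [-6.2, 0.5, 3.8]
gripper_width: 0.0099
```

```bash
cat >> h.py <<'E'
def hp(a): # handle at lid angle deg, oven frame
    a=np.radians(a); return [104-164*np.cos(a)+64.5*np.sin(a),-66.5,148+164*np.sin(a)+64.5*np.cos(a)]
def lidang(): # from TCP
    s,p,R=cur(); g=wo(p+R.as_matrix()[:,1]*REACH/1000); v=g-np.array([104,-66.5,148])
    return np.degrees(np.arctan2(v[2],-v[0])-np.arctan2(64.5,164)),np.hypot(v[0],v[2]),g
REACH=54
E
python3 - <<'E'
from h import *
s,p,R=cur(); print(s["force"].round(1),s["gripper_width"],wo(p),lidang(),s["q"].round(2))
# bar offset along tool y from tcp, assuming bar at shut pos
b=R.inv().apply(ow(hp(0))-p)*1000; print("bar in tool",b.round(1))
for a,t in((6,18),(12,16),(20,12),(28,8),(36,5),(43,2),(50,0)):
    G=tool(t,1); tt=ow(hp(a))-G.apply([0,b[1],b[2]])/1000
    print(a,(R.inv().apply(tt-p)*1000).round(1),(R.inv()*G).as_rotvec(degrees=True).round(1))
E
```

```text
[-6.2  0.5  3.8] 0.00994447320716669 [-79.72695189 -66.25939329 266.28259382] (np.float64(0.7480714128594487), np.float64(178.56900198733052), array([-61.31126198, -66.5988184 , 215.52092367])) [-0.61  0.07  1.81  0.28  1.02 -0.88]
bar in tool [-0.1 57.3  0.2]
6 [  0.3 -13.1  14.8] [-1.9  0.1  0.4]
12 [  0.4 -24.8  31.1] [-3.9  0.   0.4]
20 [  0.5 -37.7  55.8] [-7.9  0.   0.4]
28 [  0.6 -47.2  82. ] [-11.9   0.    0.4]
36 [  0.7 -53.5 108.5] [-14.9   0.    0.4]
43 [  0.7 -56.1 132.7] [-17.9   0.    0.4]
50 [  0.8 -56.2 156.1] [-19.9  -0.    0.4]
```

Emit:
move_arm([
  [[0, -7, 7], [-1, 0, 0], 1],
  [[0, -13, 15], [-2, 0, 0], 1],
  [[0, -19, 23], [-3, 0, 0], 1],
  [[0, -25, 31], [-4, 0, 0], 1],
  [[0, -31, 43], [-6, 0, 0], 1],
  [[0, -38, 56], [-8, 0, 0], 1],
  [[0, -43, 69], [-10, 0, 0], 1],
  [[1, -47, 82], [-12, 0, 0], 1],
  [[1, -47, 82], [-12, 0, 0], 1],
])

```text
clock: 9.25
eef_pos: [0.5837, -0.1843, 0.3407]
tool_rot: [0.571, -0.5, 0.426, -0.493]
force: [-6.7, -0.1, 2.0]
gripper_width: 0.0099
```

```bash
cat > st.py <<'E'
from h import *
import h
h.REACH=57
s,p,R=cur(); print(s["clock"],s["force"].round(1),s["gripper_width"],lidang())
for a,t in((33,6),(38,4),(42,3),(46,1),(50,0)):
    G=tool(t,1); tt=ow(hp(a))-G.apply([0,57.3,0.2])/1000
    print(a,(R.inv().apply(tt-p)*1000).round(1),(R.inv()*G).as_rotvec(degrees=True).round(1))
E
python3 st.py
```

```text
9.25 [-6.7 -0.1  2. ] 0.009899968910570189 (np.float64(28.562401571613062), np.float64(177.82137424838115), array([-10.22586711, -66.61255418, 284.28239953]))
33 [ 0.3 -5.7 14.4] [-1.9  0.   0.3]
38 [  0.3 -12.2  30.3] [-3.9  0.   0.3]
42 [  0.3 -16.4  42.8] [-4.9  0.   0.3]
46 [  0.4 -19.8  56.6] [-6.9  0.   0.3]
50 [  0.4 -22.3  69.5] [-7.9  0.   0.3]
```

Emit:
move_arm([
  [[0, -6, 14], [-2, 0, 0], 1],
  [[0, -12, 30], [-4, 0, 0], 1],
  [[0, -16, 43], [-5, 0, 0], 1],
  [[0, -20, 57], [-7, 0, 0], 1],
  [[0, -22, 69], [-8, 0, 0], 1],
  [[0, -22, 69], [-8, 0, 0], 1],
  [[0, -22, 69], [-8, 0, 0], 1],
])

```text
clock: 10.12
eef_pos: [0.6485, -0.1742, 0.3751]
tool_rot: [-0.535, 0.538, -0.459, 0.463]
force: [-4.6, -0.6, 5.4]
gripper_width: 0.0096
```

```bash
python3 st.py; python3 - <<'E'
from h import *
for n in("side","top"):
    c=cam(n); im,d=capture(n); P=cloud(n,d,c); o=B.inv().apply(P.reshape(-1,3)-O)*1000
    # lid top plane strips: oven frame points above top, within lid y-range, away from gripper
    m=(o[:,1]>-268)&(o[:,1]<-150)&(o[:,2]>176)&(o[:,2]<360)&(o[:,0]>-110)&(o[:,0]<125)
    q=o[m]; print(n,m.sum())
    if m.sum()>50:
        best=None; rng=np.random.default_rng(0)
        for _ in range(300):
            a,b=q[rng.integers(len(q),size=2)][:,[0,2]]
            L=np.hypot(*(b-a)); 
            if L<40: continue
            nn=np.array([-(b-a)[1],(b-a)[0]])/L; i=abs((q[:,[0,2]]-a)@nn)<3
            if best is None or i.sum()>best.sum(): best=i
        l=q[best][:,[0,2]].astype(np.float32); v=cv2.fitLine(l,cv2.DIST_HUBER,0,.01,.01).ravel()
        print("lid slope deg",np.degrees(np.arctan(-v[1]/v[0])),best.sum(),l.min(0),l.max(0))
    k=o[(o[:,2]>205)&(o[:,2]<230)&(o[:,1]>150)&(o[:,1]<260)&(abs(o[:,0]+55)<25)]
    if len(k): print("knob",k.min(0),k.max(0))
    for t in("chipping_hammer","wire_brush","beam_offcut"):
        for r in finder.look_for(t,n)[:2]: print(t,round(r["confidence"],2),np.round(r["extent"]))
    cv2.imwrite("pics/f_%s.png"%n,cv2.cvtColor(im,cv2.COLOR_RGB2BGR))
E
```

```text
10.125 [-4.6 -0.6  5.4] 0.009604651703926438 (np.float64(50.16786255584036), np.float64(179.22425449437023), array([ 47.53850421, -66.54584331, 318.09830361]))
33 [  0.2  26.7 -52.1] [6.  0.  0.4]
38 [  0.3  18.2 -37.3] [ 4.  -0.   0.4]
42 [  0.3  12.2 -25.5] [ 3.  -0.   0.4]
46 [  0.3   7.  -12.3] [ 1.  -0.   0.4]
50 [0.4 2.7 0.3] [-0.  -0.   0.4]
side 1490
lid slope deg 49.925644 1205 [-14.174769 176.1203  ] [112.67592 322.6153 ]
knob [-65.48254377 209.3033133  205.70214758] [-50.07387004 229.2980953  225.39525538]
chipping_hammer 0.66 [252. 174. 283. 187.]
wire_brush 0.79 [362. 192. 386. 256.]
beam_offcut 0.58 [302. 338. 355. 389.]
beam_offcut 0.53 [280. 156. 388. 321.]
top 868
lid slope deg 49.677204 642 [-12.826367 199.13802 ] [ 92.70784 321.9241 ]
knob [-63.04928848 211.85415411 205.15293744] [-45.89859136 228.61445868 226.38489931]
chipping_hammer 0.73 [219. 213. 256. 282.]
wire_brush 0.95 [282. 149. 366. 164.]
wire_brush 0.56 [257. 160. 463. 249.]
beam_offcut 0.81 [448. 194. 494. 236.]
```

View pics/f_side.png

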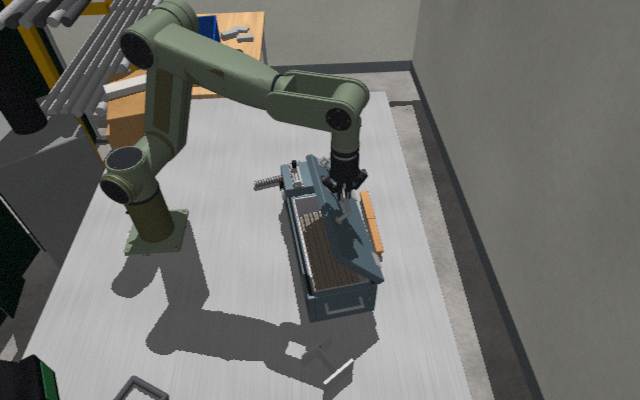

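The lid stands open at about 50° with the gripper on its handle. The bolt knob is at its stop and the loose things are where they were, so I am handing the job in.

```bash
python3 -c "
from h import *
print(lidang()[0]); print(manip.sign_off())"
```

```text
50.356482058726165
the job is handed in; nothing more can be done
None
```

I drew the bolt back to its stop, lifted the lid by its handle to about 50°, and handed the job in with the gripper still holding it there. It took about 10 s of the 43 s allowed.

- **Bolt:** it moved about 45 mm. Pulling a little further raised the force to 15 N with almost no movement. Afterwards the cameras put the knob at about y = 220 mm in the oven's frame, against 221 mm at the stop.
- **Lid:** the depth pictures gave 49.9° (side camera) and 49.7° (top camera), and the arm's own pose gave 50.2–50.4°. No reading or planned pose went much past 50°, well under the 65° limit.
- **Tools and offcut:** the hammer, brush and beam offcut were found where they had been, within a few pixels. The object finder also gave a few low-confidence false matches on the oven.
- **Small disagreement:** the measured distance from hinge to handle was 178–179 mm, against 176 mm expected. That is within the calibration error and has little effect on the angle.

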